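# Load the bench spring scale with its check weight

### The arm

A 7-joint arm with a two-finger parallel gripper is mounted at the origin on a cart in front of the work surface, level with it; the furniture and walls round the work are solid. World frame = base frame: x ahead of the robot, y to its left, z up, the work surface at z = 0. Lengths are in m, angles in rad, forces in N, time in s.
With the tool pointing down it reaches from about 0.4 to 0.85 m from the base axis. Payload 10.4 kg.
Tool frame: the origin (TCP) lies midway between the tips of the shut fingers; the grasp point (between the pads) lies 19 mm behind it; z points along the fingers, y is the line along which they close (so a half turn about z gives the same grasp; the last joint's range is limited). The gripper opens to 85 mm and grips with 20 to 120 N. Pads are 22 mm wide; open, the fingers measure 114 mm over their backs; the gripper's body (76 mm by 85 mm) begins 54 mm behind the grasp point. The pads swing forward as they close: fully open they stand 13 mm farther back than shut.
Start: joints at [-1.323, 0.332, -0.065, 1.46, 0.022, 1.35, -0.088], TCP at [0.167, 0.602, 0.231] pointing down, gripper open.
Joint ranges: [-2.6, 2.6], [-0.5, 2.12], [-1.47, 1.34], [0.16, 2.42], [-1.27, 4.41], [0.06, 2.06], [-2.6, 2.6]. Speed limits (rad/s): [2.22, 2.22, 2.79, 2.79, 3.14, 3.14, 3.14].

### API

Orientations are given as a unit quaternion [x, y, z, w].
In Python, from workcell import monitor, eyes, manip gives the robot as it stands.
- The arm moves only by the tool send_rows, never from a script. Its arguments are lists of equal length, an entry for each row: "offset": the shift along the tool's x, y, z in mm, a list of three; "roll": the turn about the tool's z in rad. In form: {"offset": [[tx, ty, tz], ...], "roll": [roll, ...]}. A call has exactly 5 rows; each row is the pose to reach, as a shift and turn from the pose commanded when the call began, along the tool's axes at that moment; what a row does not reach only later rows make up. A row lasts 1/12 s, in which the tool goes at most 41.7 mm and 7.16 degrees, less where a joint would pass 70% of its speed; a pose out of reach is approached as far as the arm can. A call with a gripper value outside its range is refused whole. "jaw" is the opening, from 0 (shut) to 1 (fully open), set as the call begins (left out, the last holds). The fingers move at their own pace and stop on an object; "newtons" is the grip in N (left out, the last holds). Time passes only in rows, so rows that repeat a pose let the fingers close, or fill a call up. It gives the time, the measured TCP pose, the force and the opening at its end, in the units of the state.
- monitor.get_obs(): the state, without advancing time (a new reading comes with each control period).
- eyes.camera(name): name is "scene" or "side" or "wrist"; returns (picture, depth): 384x512x3 uint8, blue, green, red; 384x512 float32, m along the optical axis (not along the pixel's ray), 0 where there is no reading.
- eyes.camera_params(name): a dict with "fovy" (degrees; the focal length in pixels is half the picture's height over the tangent of half this angle, whatever the lens; pixels are square), "cx", "cy" (the principal point, pixels), "R" (3x3) and "t" (3): a world point X has camera coordinates R X + t. Camera axes: x right, y down, z forward; pixel columns grow to the right and rows downward; lengths in m; the calibration is good to about 2 mm. A picture is of the moment at which its call begins: read the wrist's pose just before it. camera_params takes no time and is no camera call; for the wrist camera it gives the pose at the moment of the call.
- manip.hand_in(): hands the job in, once; it reports no verdict.
The state is a dict: "clock": time; "joint_pos": joint angles; "joint_velocities": joint speeds; "tau": joint torques, N m; "position": TCP position; "ee_rot": TCP orientation; "ft_force": force on the tool from outside, world axes, zero at the start; "torque": the same for the moment, N m; "grip_width": opening from 0.0 (shut) to 1.0 (fully open).
Only numpy, scipy, OpenCV 4.12 (cv2) and the standard library are available. Lean on these libraries where they do the work, as an engineer would, in place of code of your own. Each camera call takes 0.05 s, during which the arm holds its last target. There are 200 camera calls.

### The job

Check the spring scale with the larger of the two check weights. While the arrest lever still locks the scale, press the weight's link down past the snap hook's sprung gate, so that the weight hangs in the hook with the gate shut behind it, and let go; then swing the arrest lever fully off so that the scale takes the weight and comes to rest. Leave the smaller weight and the other things where they are.

Things in the scene. Friction and masses are not known exactly. Their poses are not given: they have to be found in the camera images.
- large_weight: Larger check weight, 0.5 kg, bare steel: upright cylinder 50 mm in diameter, 34 mm high, with a rigid upright link (closed eye of 6 mm round wire) on top. Origin: centre of the underside, z up. The link lies in the weight's own x-z plane, 34 mm wide outside along x, 22 mm inside; opening from 46 to 102 mm above the underside, top at 108 mm, sides straight from 50 to 98 mm.
- large_weight_link (a point): On the larger weight: middle of the underside of its link's top bar, 102 mm above the weight's underside; rests on the hook when the weight hangs. Grip the link across its 34 mm width with the pads close below its top, so that the hook, which comes inside the link, fits between the fingers and below the gripper's body.
- small_weight: Smaller check weight, 0.25 kg: cylinder 40 mm in diameter, 27 mm high, with the same link, 101 mm tall in all. Origin: centre of the underside. Not to be used.
- scale_stand: Fixed stand of the spring scale: grey base plate 110 x 130 mm, aluminium column 30 x 30 mm, 224 mm high. Origin on the column's axis at the counter. Its own +y is the direction in which the hook arm points from the column (roughly the robot's left); its own -x side, with the lever, faces the robot.
- hook_seat (a point): Lowest point inside the snap hook, 96 mm from the column's axis along the stand's +y, 146.5 mm above the counter while locked; axes as the stand's. The hook is a J of 8 mm round steel in the stand's y-z plane at the end of a level arm, open at the top: shank on the column's side, upright tip at the far (+y) end. Its underside is 8 mm below this point; a link's opening must span from there to the tip's top.
- hook_tip (a point): Top of the hook's tip, which leans outward a little: 22 mm from hook_seat along the stand's +y and 36.5 mm above it. Nothing of hook or arm stands higher within 65 mm of hook_seat along y; then, on the column's side, come the 52 mm wide collar (200 mm above the counter) and the column. A link comes over the tip from the +y side, its plane across the arm, then goes down.
- gate (a joint): Angle of the sprung gate, a 5 mm round bar across the hook's open top, 28.5 mm above hook_seat: 0 = shut, up to 1.15 rad as it is pushed down into the hook. Hinged on the shank 12 mm from hook_seat towards the column; its free end, 12 mm to the other side, lies just inside the tip. About 6 N at the free end when shut, 10 N when open: more than the weight's own pull.
- arrest_lever (a joint): Angle of the arrest lever: 0 = on (its blade lies under the scale's carriage and locks it), 1.35 rad = fully off, at its stop; the blade leaves the carriage at about 1.05 rad. It turns about an upright pin, clockwise as seen from above, and stays where it is left (under 1 N at the knob moves it).
- lever_knob (a point): On the axis of the lever's upright black knob, 2 mm below its top; knob 16 mm in diameter, 26 mm tall, top 179 mm above the counter. With the lever on it stands off the column's right-front corner as the robot sees it; it swings in a level arc of 50 mm radius, by the front, to the left-front.
- lever_pivot (a point): The lever's pin, 46 mm in front of the column's axis along the stand's -x, at the height of the lever's bar, 147 mm above the counter.
- carriage (a joint): How far the scale's carriage (collar, arm, hook, pointer) has sunk against its spring, m: 0 = unloaded or locked; about 0.017 with the larger weight, 0.008 with the smaller. A link goes into the hook most easily with its top bar 6 to 10 mm from hook_seat along the stand's +y, close to the tip; about 20 mm below the gate's shut height the gate lets it pass and springs shut above it.
- nut_1: Hexagon nut, 22 mm wide, 10 mm high, on the counter near the weights. Bystander; origin at the centre of its underside.
- grease_tin: Flat tin, 73 mm in diameter, 48 mm high, at the back. Bystander; origin at the centre of its underside.
- bearing_1: Ball bearing, 52 mm in diameter, 15 mm high, lying at the back. Bystander; origin at the centre of its underside.
- pliers: Pliers with red grips, 146 mm long, 12 mm high, lying at the front edge. Bystander; origin at the centre of the underside.
- hex_key: Hex key, 78 mm long, lying at the front edge. Bystander; origin at the centre of its underside.
- bush_brass: Brass bush, 28 mm in diameter, 32 mm high, standing at the left front. Bystander; origin at the centre of its underside.
- spanner: Combination spanner, 180 mm long, 6 mm thick, lying at the right front. Bystander; origin at the centre of its underside.
- oil_bottle: White plastic oiler with a red spout, 47 mm in diameter, 139 mm high, standing at the right back. Bystander; origin at the centre of its underside.
Mind the look-alikes: they are no part of the job. Leave any green or purple look-alike of the large_weight alone.

How it is judged:
On the way, in this order (a step that is already met when the one before it is completed fails the run):
1. the larger weight hangs in the snap hook, gate shut, let go, with the scale still locked (distance between large_weight_link and hook_seat below 0.012 m and value of joint gate below 0.15 rad and contact force between large_weight and carriage above 2.5 N and contact force between the fingers and large_weight below 0.1 N and value of joint arrest_lever below 0.5 rad and value of joint carriage below 0.003 m), for 0.2 s.
2. the arrest lever is off and the scale has sunk under the weight (value of joint arrest_lever above 1.15 rad and value of joint carriage above 0.013 m), for 0.2 s.
At the end, for the whole second after the job is handed in: The larger weight hangs upright (within 0.15 rad) and still (below 0.05 m/s) in the hook, its link within 12 mm of the hook's seat and the gate shut (below 0.15 rad); the arrest lever is off (beyond 1.15 rad) and the carriage has sunk by 14 to 21 mm (distance between large_weight_link and hook_seat below 0.012 m and value of joint gate below 0.15 rad and value of joint arrest_lever above 1.15 rad and value of joint carriage between 0.014 and 0.021 m and linear speed of large_weight below 0.05 m/s and angle between large_weight's own z axis and vertical below 0.15 rad); the robot touches nothing.
It fails at once if the smaller weight is moved by more than 25 mm or knocked over (distance of small_weight from where it was at the start of the episode above 0.025 m or angle between small_weight's own z axis and vertical above 0.5 rad).
It fails at once if a bystander is pushed more than 25 mm (distance of any of nut_1, grease_tin, bearing_1, pliers, hex_key, bush_brass, spanner, oil_bottle from where it was at the start of the episode above 0.025 m).
It also fails if it takes over 54 s, if anything falls off the work surface, if the arm or the gripper's body presses on something with over 40 N, if the wrist force passes 120 N, or if a joint passes its speed limit or range.

## Working session

There is one attempt and no reset: what is moved stays moved. The work goes in short steps, Python scripts to look and compute and a tool call to move; the robot and the scene stay as the last step left them, time stands still between calls to the robot, and variables do not carry over. Pictures are saved under pics/ and viewed, on a budget of 10 in all, crops included, one or two more only if the job needs it, and the job is handed in when it is done.

Besides the shell and the picture viewer there is one more tool, called after "Emit:" by a JSON object that holds its "api" and its "payload". send_rows: Moves the arm, as the interface text tells. Its arguments: {"type":"object","properties":{"offset":{"type":"array"},"roll":{"type":"array"},"jaw":{"type":"number"},"newtons":{"type":"number"}},"required":["offset","roll"]}

```bash
mkdir -p pics; cat > h.py <<'E'
import numpy as np, cv2
from workcell import monitor, eyes, manip
def K(p,h=384):
    return h/2/np.tan(np.radians(p['fovy'])/2)
def grab(n,tag):
    p=eyes.camera_params(n); im,d=eyes.camera(n); np.savez(f'/tmp/{tag}.npz',im=im,d=d,**{k:np.array(v) for k,v in p.items()})
    cv2.imwrite(f'pics/{tag}.png',im); return im,d,p
def load(tag):
    z=np.load(f'/tmp/{tag}.npz'); return z['im'],z['d'],{k:z[k] for k in ('fovy','cx','cy','R','t')}
def cloud(d,p):
    v,u=np.mgrid[:d.shape[0],:d.shape[1]]; f=K(p)
    c=np.stack([(u-p['cx'])/f*d,(v-p['cy'])/f*d,d],-1)
    return (c-np.array(p['t']))@np.array(p['R'])
def proj(X,p):
    c=np.array(p['R'])@np.array(X)+p['t']; return K(p)*c[:2]/c[2]+[p['cx'],p['cy']]
def plane(u,v,z,p):
    R=np.array(p['R']); o=-R.T@p['t']; r=R.T@np.array([(u-p['cx'])/K(p),(v-p['cy'])/K(p),1]); return o+r*(z-o[2])/r[2]
E
python3 - <<'E'
from h import *
o=monitor.get_obs(); print(o)
a=grab('scene','scene0')[0]; b=grab('side','side0')[0]; c=grab('wrist','wrist0')[0]
for n in('scene','side','wrist'):
    p=eyes.camera_params(n); print(n,p['fovy'],p['cx'],p['cy'],-np.array(p['R']).T@p['t'])
E
```

```text
{'clock': 0.0, 'joint_pos': array([-1.32259616,  0.3328815 , -0.06472955,  1.4609626 ,  0.02158486,
        1.34987815, -0.08849608]), 'joint_velocities': array([-5.52131311e-05,  4.97681580e-04,  4.62120261e-04,  1.49217148e-04,
        6.76507159e-04, -9.57265578e-04, -5.83095385e-04]), 'tau': array([-4.37143699e-04, -6.25436139e+01,  4.88545094e-02, -3.91608024e+01,
        1.62189861e-02,  9.83559410e-03, -6.10736890e-06]), 'position': array([0.16707089, 0.60186225, 0.23049982]), 'ee_rot': array([ 1.34961951e-01,  9.90850522e-01, -7.13314668e-04, -7.59770440e-05]), 'ft_force': array([0.05568419, 0.04898213, 0.60950682]), 'torque': array([ 0.01099517,  0.01553949, -0.00819404]), 'grip_width': 1.0036857842649585}
scene 50.31120670997723 255.92717146701392 188.0442833984086 [-0.23343748 -0.70924702  0.83716413]
side 56.06751913782963 255.82312342983445 198.9228712968937 [0.36465476 0.69152649 0.87747364]
wrist 65.88287064613104 255.74604265572808 193.17888652959675 [0.10252986 0.61893614 0.37397965]
```

View pics/scene0.png

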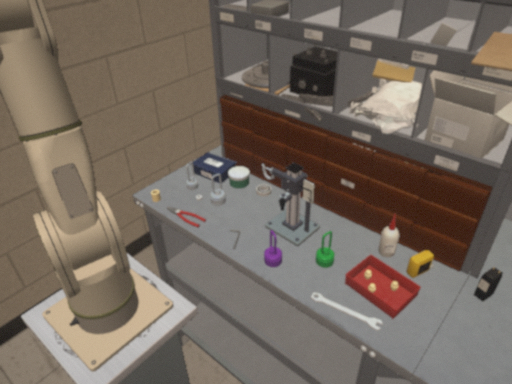

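View pics/side0.png

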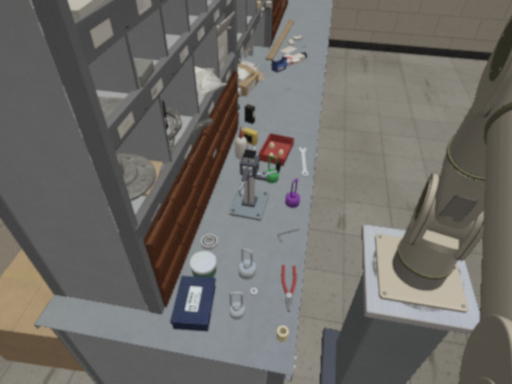

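Scene view: two bare-steel weights at (191,180) and (218,193), stand at about (293,215), and purple and green decoys at (273,257) and (325,256). The side view shows the weights at (237,308) and (247,268). I'll enlarge these and measure them with depth.

```bash
python3 - <<'E'
from h import *
a,d,p=load('scene0'); b,e,q=load('side0')
A=cv2.resize(a[145:275,140:340],(800,520),interpolation=cv2.INTER_CUBIC)
B=cv2.resize(b[145:325,170:320],(500,600),interpolation=cv2.INTER_CUBIC)
out=np.zeros((600,800,3),np.uint8); out[:300,:]=cv2.resize(a[160:235,150:350],(800,300),interpolation=cv2.INTER_CUBIC)
out[300:,:400]=cv2.resize(b[225:325,190:323],(400,300),interpolation=cv2.INTER_CUBIC)
out[300:,400:]=cv2.resize(b[135:225,200:320],(400,300),interpolation=cv2.INTER_CUBIC)
cv2.imwrite('pics/crop1.png',out)
for nm,(d,p,pts) in {'scene':(d,p,[(191,184),(218,197),(199,197),(293,170),(287,196),(300,225),(269,168),(239,176),(264,190),(273,260),(325,259)]),'side':(e,q,[(237,311),(247,271),(254,291),(250,157),(249,205),(272,176),(292,201),(203,258),(209,241)])}.items():
    C=cloud(d,p)
    for u,v in pts: print(nm,u,v,C[v,u].round(3),p['cx'])
    # components above the counter in the work region
    m=(C[...,0]>.4)&(C[...,0]<.9)&(C[...,1]>-.15)&(C[...,1]<.75)&(C[...,2]>.012)&(C[...,2]<.3)&(d>0)
    n,l,s,c=cv2.connectedComponentsWithStats(m.astype(np.uint8))
    for i in range(1,n):
        if s[i,4]>15:
            P=C[l==i]; print(' comp',c[i].round(0),s[i,4],np.percentile(P,5,0).round(3),np.percentile(P,95,0).round(3))
E
```

```text
scene 191 184 [0.473 0.217 0.026] 255.92717146701392
scene 218 197 [0.473 0.086 0.033] 255.92717146701392
scene 199 197 [0.461 0.167 0.001] 255.92717146701392
scene 293 170 [ 0.519 -0.175  0.223] 255.92717146701392
scene 287 196 [ 0.496 -0.174  0.147] 255.92717146701392
scene 300 225 [ 0.545 -0.19   0.016] 255.92717146701392
scene 269 168 [0.673 0.035 0.063] 255.92717146701392
scene 239 176 [0.59  0.099 0.047] 255.92717146701392
scene 264 190 [ 0.63   0.023 -0.   ] 255.92717146701392
scene 273 260 [ 0.371 -0.225  0.029] 255.92717146701392
scene 325 259 [ 0.459 -0.333  0.034] 255.92717146701392
 comp [257. 143.] 8231 [ 0.509 -0.128  0.026] [0.689 0.258 0.285]
 comp [263. 189.] 67 [ 0.596 -0.005  0.012] [0.64  0.04  0.016]
 comp [277. 222.] 224 [ 0.48  -0.148  0.013] [ 0.558 -0.107  0.019]
side 237 311 [0.483 0.24  0.028] 255.82312342983445
side 247 271 [0.481 0.12  0.035] 255.82312342983445
side 254 291 [0.453 0.158 0.001] 255.82312342983445
side 250 157 [ 0.527 -0.153  0.221] 255.82312342983445
side 249 205 [ 0.528 -0.148  0.023] 255.82312342983445
side 272 176 [ 0.474 -0.298  0.035] 255.82312342983445
side 292 201 [ 0.388 -0.186  0.033] 255.82312342983445
side 203 258 [0.608 0.113 0.052] 255.82312342983445
side 209 241 [0.623 0.011 0.002] 255.82312342983445
 comp [139. 245.] 11527 [ 0.666 -0.083  0.032] [0.877 0.272 0.288]
 comp [245. 174.] 325 [ 0.512 -0.148  0.155] [ 0.556 -0.054  0.201]
 comp [246. 210.] 390 [ 0.486 -0.148  0.014] [ 0.583 -0.105  0.025]
 comp [208. 240.] 156 [ 0.6   -0.003  0.013] [0.644 0.042 0.019]
 comp [246. 265.] 332 [0.465 0.087 0.018] [0.505 0.125 0.106]
 comp [195. 293.] 2547 [0.555 0.108 0.023] [0.64 0.3  0.05]
 comp [236. 305.] 290 [0.471 0.217 0.015] [0.503 0.248 0.101]
```

View pics/crop1.png

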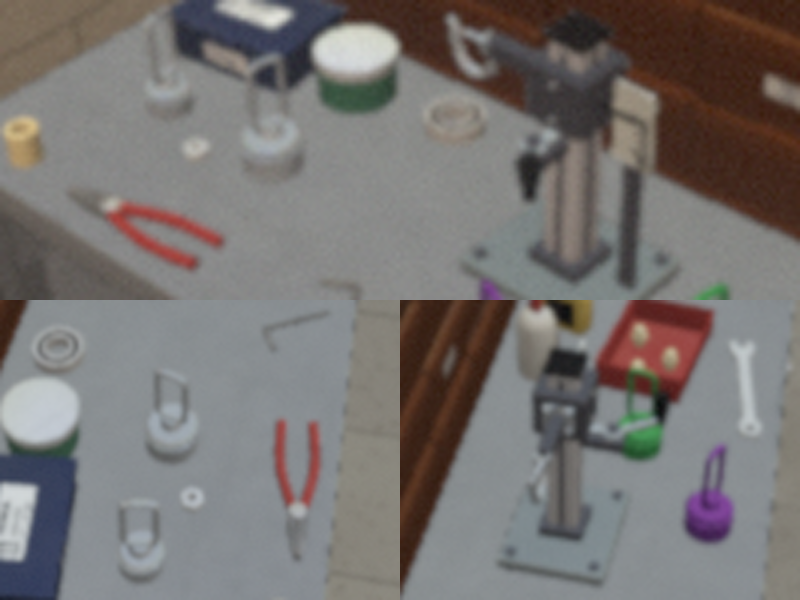

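```bash
cat >> h.py <<'E'
from scipy.spatial.transform import Rotation as Ro
def tool(target=None,yaw=None):
    """delta to a target TCP in tool axes (mm); yaw = wanted world angle of tool x -> roll"""
    o=monitor.get_obs(); R=Ro.from_quat(o['ee_rot']).as_matrix(); cur=np.arctan2(R[1,0],R[0,0])
    s=f"tcp {o['position'].round(4)} toolx {np.degrees(cur):.1f}deg t={o['clock']:.2f} F={o['ft_force'].round(1)} g={o['grip_width']:.3f}"
    if target is not None: s+=f" off {(R.T@(np.array(target)-o['position'])*1e3).round(1)}"
    if yaw is not None: s+=f" roll {(cur-np.radians(yaw)+np.pi)%(2*np.pi)-np.pi:.3f} (or +-pi)"
    print(s); return R
E
python3 - <<'E'
from h import *
R=tool([0.45,0.10,0.25],150)
p=eyes.camera_params('wrist'); print('cam z axis in tool',R.T@np.array(p['R'])[2], 'cam x in tool',R.T@np.array(p['R'])[0])
a,d,p=load('scene0'); b,e,q=load('side0')
A=plane(190+155*.3325,225+72/3,.105,q);B=plane(190+187*.3325,225+78/3,.105,q);print('link',A,B)
C=cloud(e,q)
m=(C[...,0]>.45)&(C[...,0]<.52)&(C[...,1]>.06)&(C[...,1]<.15)&(C[...,2]>.09)&(C[...,2]<.12); print('top pts',C[m].round(3))
m=(C[...,0]>.45)&(C[...,0]<.62)&(C[...,1]>-.25)&(C[...,1]<-.13)&(C[...,2]>.214)&(C[...,2]<.235); print('col top',C[m].mean(0),C[m].min(0),C[m].max(0))
C=cloud(d,p)
m=(C[...,0]>.45)&(C[...,0]<.62)&(C[...,1]>-.25)&(C[...,1]<-.13)&(C[...,2]>.214)&(C[...,2]<.235); print('col top scene',C[m].mean(0),C[m].min(0),C[m].max(0))
# base plate corners (from crop): scene
for u,v in [(462,266),(570,210),(680,267),(585,300)]: print('base',plane(150+u/4,160+v/4,.01,p).round(3))
for u,v in [(500,562),(520,478),(628,495),(605,578)]: print('base side',plane(200+(u-400)*.3,135+(v-300)*.3,.01,q).round(3))
E
```

```text
tcp [0.1671 0.602  0.2307] toolx 164.5deg t=0.15 F=[ 0.1 -0.1 -0.6] g=1.004 off [-406.8 -408.   -18.9] roll 0.253 (or +-pi)
cam z axis in tool [-2.64570872e-01 -7.43213375e-05  9.64366242e-01] cam x in tool [-8.30448588e-04  9.99999644e-01 -1.50763465e-04]
link [0.49958361 0.10093375 0.105     ] [0.47018682 0.10198832 0.105     ]
top pts [[0.499 0.099 0.107]
 [0.496 0.101 0.11 ]
 [0.493 0.099 0.109]
 [0.49  0.1   0.11 ]
 [0.501 0.1   0.103]
 [0.498 0.102 0.106]
 [0.495 0.102 0.107]
 [0.492 0.102 0.109]
 [0.49  0.102 0.109]
 [0.487 0.103 0.111]
 [0.484 0.101 0.109]
 [0.482 0.101 0.109]
 [0.501 0.1   0.099]
 [0.498 0.101 0.101]
 [0.49  0.102 0.104]
 [0.487 0.103 0.107]
 [0.484 0.105 0.11 ]
 [0.481 0.103 0.108]
 [0.478 0.104 0.11 ]
 [0.476 0.102 0.108]
 [0.501 0.1   0.095]
 [0.498 0.101 0.096]
 [0.481 0.107 0.108]
 [0.479 0.103 0.104]
 [0.475 0.107 0.109]
 [0.473 0.103 0.106]
 [0.498 0.101 0.092]
 [0.475 0.106 0.105]
 [0.473 0.105 0.104]
 [0.475 0.106 0.101]
 [0.472 0.107 0.103]
 [0.47  0.105 0.1  ]
 [0.475 0.107 0.097]
 [0.472 0.108 0.099]
 [0.475 0.107 0.093]
 [0.472 0.107 0.093]]
col top [ 0.53264209 -0.16485809  0.2245763 ] [ 0.51541192 -0.18696929  0.2140034 ] [ 0.55139594 -0.14955062  0.22878465]
col top scene [ 0.52870989 -0.17073662  0.2218463 ] [ 0.51211156 -0.186638    0.21456177] [ 0.54775688 -0.14832126  0.22595522]
base [ 0.479 -0.109  0.01 ]
base [ 0.584 -0.133  0.01 ]
base [ 0.582 -0.237  0.01 ]
base [ 0.508 -0.203  0.01 ]
base side [ 0.585 -0.109  0.01 ]
base side [ 0.593 -0.234  0.01 ]
base side [ 0.475 -0.231  0.01 ]
base side [ 0.478 -0.108  0.01 ]
```

Emit:
{"api": "send_rows", "payload": {"offset": [[-441,-396,30],[-441,-396,30],[-441,-396,30],[-441,-396,30],[-441,-396,30]], "roll": [1.54,1.54,1.54,1.54,1.54], "jaw": 1, "newtons": 60}}

```text
clock: 0.57
position: [0.2798, 0.425, 0.2205]
ee_rot: [0.436, 0.9, -0.0, -0.0]
ft_force: [1.3, 0.6, -0.6]
grip_width: 1.001
```

```bash
python3 - <<'E'
from h import *
tool([0.486,0.103,0.2],76)
E
```

```text
tcp [0.2798 0.425  0.2205] toolx 128.3deg t=0.57 F=[ 1.3  0.6 -0.6] g=1.001 off [-380.4  -37.9   20.4] roll 0.913 (or +-pi)
```

Emit:
{"api": "send_rows", "payload": {"offset": [[-380,-38,20],[-380,-38,20],[-380,-38,20],[-380,-38,20],[-380,-38,20]], "roll": [0.91,0.91,0.91,0.91,0.91]}}

```text
clock: 0.98
position: [0.3929, 0.2504, 0.2098]
ee_rot: [0.691, 0.722, 0.0, -0.0]
ft_force: [1.6, 1.8, 0.1]
grip_width: 0.997
```

```bash
python3 - <<'E'
from h import *
tool([0.486,0.103,0.2],76)
E
```

```text
tcp [0.3929 0.2504 0.2098] toolx 92.5deg t=0.98 F=[1.6 1.8 0.1] g=0.997 off [-151.3   86.5    9.8] roll 0.288 (or +-pi)
```

Emit:
{"api": "send_rows", "payload": {"offset": [[-151,86,10],[-151,86,10],[-151,86,10],[-151,86,10],[-151,86,10]], "roll": [0.29,0.29,0.29,0.29,0.29]}}

```text
clock: 1.4
position: [0.4883, 0.0988, 0.1998]
ee_rot: [0.789, 0.614, -0.0, 0.001]
ft_force: [-1.0, 0.0, -0.9]
grip_width: 0.999
```

```bash
python3 - <<'E'
from h import *
im,d,p=grab('wrist','w1'); tool([0.486,0.103,0.072],76)
C=cloud(d,p); m=(d>0)&(abs(C[...,0]-.486)<.05)&(abs(C[...,1]-.103)<.05)&(C[...,2]>.085)&(C[...,2]<.125)
P=C[m]; print(m.sum(),P.mean(0),P.min(0),P.max(0))
T=P[P[:,2]>.1]; mn=T.mean(0); w,v=np.linalg.eigh(np.cov(T[:,:2].T)); print('top',mn,v[:,1],np.degrees(np.arctan2(v[1,1],v[0,1])),np.percentile((T-mn)[:,:2]@v[:,1],[1,99]),'z',np.percentile(T[:,2],[5,50,95]))
m=(d>0)&(abs(C[...,0]-.486)<.04)&(abs(C[...,1]-.103)<.04)&(abs(C[...,2]-.034)<.005); print('body top',C[m].mean(0),C[m].min(0),C[m].max(0))
E
```

```text
tcp [0.4877 0.1004 0.1997] toolx 75.8deg t=1.45 F=[-1.3 -1.2 -0.7] g=0.998 off [  2.3  -2.3 127.7] roll -0.003 (or +-pi)
341 [0.48605903 0.10155278 0.1045333 ] [0.46984707 0.09483632 0.08527659] [0.50229535 0.10752687 0.11018391]
top [0.4859452  0.10129473 0.10682194] [-0.96625824  0.25757525] 165.07376569178967 [-0.0158912   0.01607029] z [0.10231334 0.10738429 0.10916869]
body top [0.48755324 0.10713652 0.03443978] [0.46093946 0.08307889 0.0292824 ] [0.51069324 0.12546052 0.03898716]
```

View pics/w1.png

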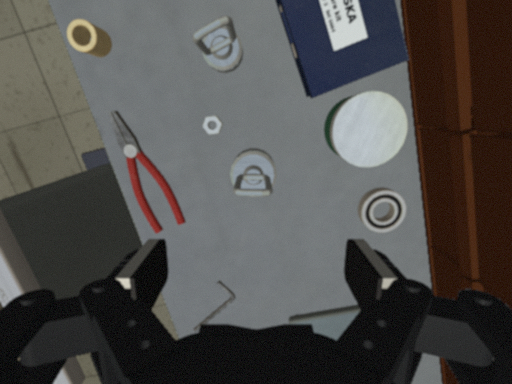

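The picture shows the large weight's link at about (254,180), centred a little in front of the fingers. The small weight is at (218,45) and the nut at (212,125). Link centre is (0.486, 0.1015) at −15°, so the gripper is aligned. Descending.

Emit:
{"api": "send_rows", "payload": {"offset": [[1,-2,40],[1,-2,80],[1,-2,110],[1,-2,128],[1,-2,128]], "roll": [0,0,0,0,0]}}

```text
clock: 1.87
position: [0.4812, 0.107, 0.0681]
ee_rot: [0.786, 0.618, -0.003, -0.001]
ft_force: [-0.0, -0.9, -0.8]
grip_width: 0.997
```

Emit:
{"api": "send_rows", "payload": {"offset": [[0,0,0],[0,0,0],[0,0,0],[0,0,0],[0,0,0]], "roll": [0,0,0,0,0], "jaw": 0, "newtons": 60}}

```text
clock: 2.28
position: [0.4855, 0.1077, 0.0734]
ee_rot: [0.787, 0.617, 0.002, 0.0]
ft_force: [0.9, -0.5, 5.3]
grip_width: 0.373
```

Emit:
{"api": "send_rows", "payload": {"offset": [[0,0,0],[0,0,0],[0,0,0],[0,0,-10],[0,0,-25]], "roll": [0,0,0,0,0]}}

```text
clock: 2.7
position: [0.4826, 0.1068, 0.0963]
ee_rot: [0.787, 0.617, -0.002, -0.0]
ft_force: [-0.6, 0.6, -4.8]
grip_width: 0.374
```

Emit:
{"api": "send_rows", "payload": {"offset": [[0,0,-25],[-8,10,-50],[-20,25,-64],[-35,42,-64],[-46,56,-64]], "roll": [0,-0.05,-0.1,-0.16,-0.2]}}

```text
clock: 3.12
position: [0.5282, 0.048, 0.1624]
ee_rot: [0.72, 0.694, 0.001, 0.0]
ft_force: [-1.2, -0.5, -4.8]
grip_width: 0.374
```

```bash
python3 - <<'E'
from h import *
im,d,p=grab('wrist','w2'); b,e,q=grab('side','s2'); a,dd,pp=grab('scene','c2')
tool([0.533,0.03,0.16],89)
C=cloud(e,q)
m=(e>0)&(abs(C[...,0]-.53)<.09)&(C[...,1]>-.13)&(C[...,1]<-.02)&(C[...,2]>.12)&(C[...,2]<.24); print('hook/arm side',m.sum(),C[m].min(0),C[m].max(0))
P=C[m]
for lo in np.arange(-.13,-.02,.01):
    k=(P[:,1]>=lo)&(P[:,1]<lo+.01)
    if k.any(): print(lo.round(2),k.sum(),P[k].min(0).round(3),P[k].mean(0).round(3),P[k].max(0).round(3))
B=cv2.resize(b[140:290,170:350],(480,400),interpolation=cv2.INTER_CUBIC)
A=cv2.resize(a[120:260,180:348],(320,267),interpolation=cv2.INTER_CUBIC)
out=np.zeros((400,800,3),np.uint8); out[:,:480]=B; out[:267,480:]=A; cv2.imwrite('pics/c2x.png',out)
E
```

```text
tcp [0.5274 0.0477 0.161 ] toolx 87.5deg t=3.27 F=[-0.9  0.3 -4.6] g=0.372 off [-17.5   6.3   1. ] roll -0.025 (or +-pi)Traceback (most recent call last):
  File "<stdin>", line 5, in <module>
    return umr_minimum(a, axis, None, out, keepdims, initial, where)
ValueError: zero-size array to reduction operation minimum which has no identity
```

View pics/w2.png

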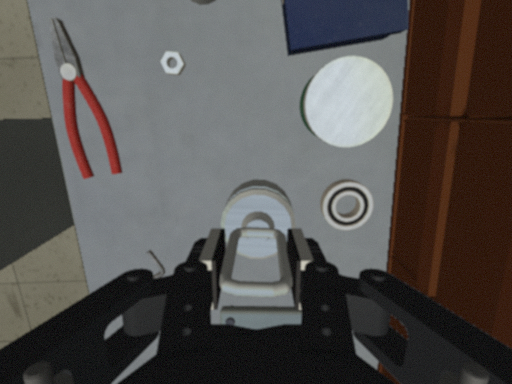

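The wrist view shows the link gripped between the pads, with its top bar at about (255,288) and the weight hanging straight below. The arm now hides the hook from the side camera. I'll take the hook from the first pictures and the held link from this one.

```bash
python3 - <<'E'
from h import *
for t in('side0','scene0'):
    b,e,q=load(t); C=cloud(e,q)
    m=(e>0)&(C[...,0]>.50)&(C[...,0]<.57)&(C[...,1]>-.14)&(C[...,1]<-.02)&(C[...,2]>.12)&(C[...,2]<.24); P=C[m]
    for lo in np.arange(-.14,-.02,.01):
        k=(P[:,1]>=lo)&(P[:,1]<lo+.01)
        if k.any(): print(t,lo.round(2),k.sum(),P[k].min(0).round(3),P[k].mean(0).round(3),P[k].max(0).round(3))
im,d,p=load('w2'); C=cloud(d,p)
m=(d>0)&(abs(C[...,0]-.5274)<.012)&(abs(C[...,1]-.044)<.02)&(C[...,2]>.17)&(C[...,2]<.23); P=C[m]; print('bar',P.mean(0),P.min(0),P.max(0),np.percentile(P[:,2],[50,90]))
v,u=np.where(m); print(u.min(),u.max(),v.min(),v.max())
b,e,q=load('side0');a,dd,pp=load('scene0')
out=np.zeros((600,800,3),np.uint8); out[:,:400]=cv2.resize(b[145:220,230:280],(400,600),interpolation=cv2.INTER_CUBIC)
out[:480,400:]=cv2.resize(a[155:215,255:305],(400,480),interpolation=cv2.INTER_CUBIC); cv2.imwrite('pics/c2x.png',out)
E
```

```text
side0 -0.14 24 [ 0.521 -0.14   0.167] [ 0.531 -0.137  0.183] [ 0.545 -0.131  0.191]
side0 -0.13 11 [ 0.53 -0.13  0.18] [ 0.535 -0.125  0.184] [ 0.542 -0.12   0.186]
side0 -0.12 11 [ 0.529 -0.12   0.174] [ 0.534 -0.115  0.184] [ 0.543 -0.111  0.186]
side0 -0.11 14 [ 0.529 -0.109  0.174] [ 0.535 -0.106  0.183] [ 0.544 -0.1    0.188]
side0 -0.1 18 [ 0.53  -0.099  0.176] [ 0.536 -0.095  0.182] [ 0.543 -0.091  0.187]
side0 -0.09 32 [ 0.531 -0.09   0.148] [ 0.537 -0.085  0.167] [ 0.544 -0.081  0.183]
side0 -0.08 12 [ 0.535 -0.078  0.147] [ 0.537 -0.074  0.167] [ 0.541 -0.07   0.181]
side0 -0.07 5 [ 0.536 -0.069  0.146] [ 0.537 -0.066  0.166] [ 0.539 -0.064  0.18 ]
side0 -0.06 18 [ 0.535 -0.059  0.152] [ 0.538 -0.053  0.168] [ 0.542 -0.05   0.184]
side0 -0.05 4 [ 0.538 -0.05   0.178] [ 0.54  -0.049  0.18 ] [ 0.541 -0.047  0.182]
scene0 -0.13 17 [ 0.525 -0.128  0.166] [ 0.53  -0.124  0.178] [ 0.539 -0.12   0.184]
scene0 -0.12 15 [ 0.526 -0.119  0.169] [ 0.531 -0.115  0.178] [ 0.541 -0.112  0.184]
scene0 -0.11 23 [ 0.526 -0.11   0.17 ] [ 0.532 -0.105  0.179] [ 0.542 -0.1    0.184]
scene0 -0.1 26 [ 0.527 -0.098  0.152] [ 0.532 -0.094  0.171] [ 0.54  -0.09   0.183]
scene0 -0.09 19 [ 0.526 -0.089  0.145] [ 0.534 -0.085  0.167] [ 0.543 -0.08   0.18 ]
scene0 -0.08 13 [ 0.532 -0.08   0.14 ] [ 0.535 -0.074  0.156] [ 0.539 -0.071  0.177]
scene0 -0.07 15 [ 0.533 -0.069  0.142] [ 0.535 -0.065  0.156] [ 0.538 -0.06   0.177]
scene0 -0.06 25 [ 0.531 -0.06   0.148] [ 0.536 -0.056  0.165] [ 0.541 -0.051  0.18 ]
scene0 -0.05 3 [ 0.535 -0.05   0.161] [ 0.536 -0.049  0.174] [ 0.537 -0.048  0.182]
bar [0.52704549 0.04277958 0.19458355] [0.51541135 0.0380498  0.17025192] [0.53939907 0.04577817 0.1993456 ] [0.19670369 0.19805974]
227 283 256 296
```

View pics/c2x.png

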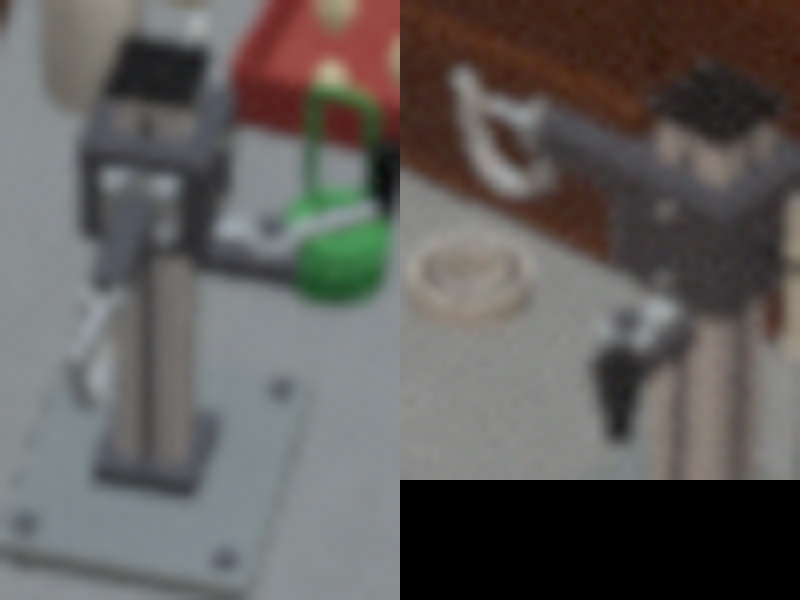

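Emit:
{"api": "send_rows", "payload": {"offset": [[-12,5,1],[-26,10,2],[-42,14,3],[-57,16,3],[-57,16,3]], "roll": [0.01,0.02,0.04,0.04,0.04]}}

```text
clock: 3.68
position: [0.5411, -0.0135, 0.1579]
ee_rot: [0.737, 0.676, -0.001, 0.001]
ft_force: [-0.8, -0.5, -4.6]
grip_width: 0.371
```

```bash
python3 - <<'E'
from h import *
tool([0.537,-.060,.158],85.2); im,d,p=grab('wrist','w3'); a,dd,pp=grab('scene','c3'); R=tool([0.537,-.060,.158],85.2)
o=monitor.get_obs()['position']
C=cloud(d,p); m=(d>0)&(abs(C[...,0]-o[0])<.012)&(abs(C[...,1]-o[1]+.005)<.012)&(C[...,2]>.165)&(C[...,2]<.21); P=C[m]; print('bar',m.sum(),P.mean(0),P.min(0),P.max(0),np.percentile(P[:,2],[50,90]))
C=cloud(dd,pp)
m=(dd>0)&(abs(C[...,0]-.537)<.03)&(abs(C[...,1]+.05)<.07)&(C[...,2]>.13)&(C[...,2]<.2); print(m.sum())
out=np.zeros((600,800,3),np.uint8); out[:600,:800]=cv2.resize(a[140:215,225:325],(800,600),interpolation=cv2.INTER_CUBIC); cv2.imwrite('pics/c3x.png',out)
E
```

```text
tcp [ 0.5411 -0.0135  0.1579] toolx 85.1deg t=3.68 F=[-0.8 -0.5 -4.6] g=0.371 off [-46.7  -0.1  -0. ] roll -0.003 (or +-pi)
tcp [ 0.5411 -0.0099  0.1577] toolx 85.2deg t=3.78 F=[-0.1  0.7 -5.1] g=0.376 off [-50.3   0.1  -0.2] roll 0.001 (or +-pi)
bar 980 [ 0.54170595 -0.01871039  0.19001509] [ 0.5290633  -0.02317993  0.16506269] [ 0.55305429 -0.014637    0.19501889] [0.19213566 0.19358775]
334
```

View pics/c3x.png

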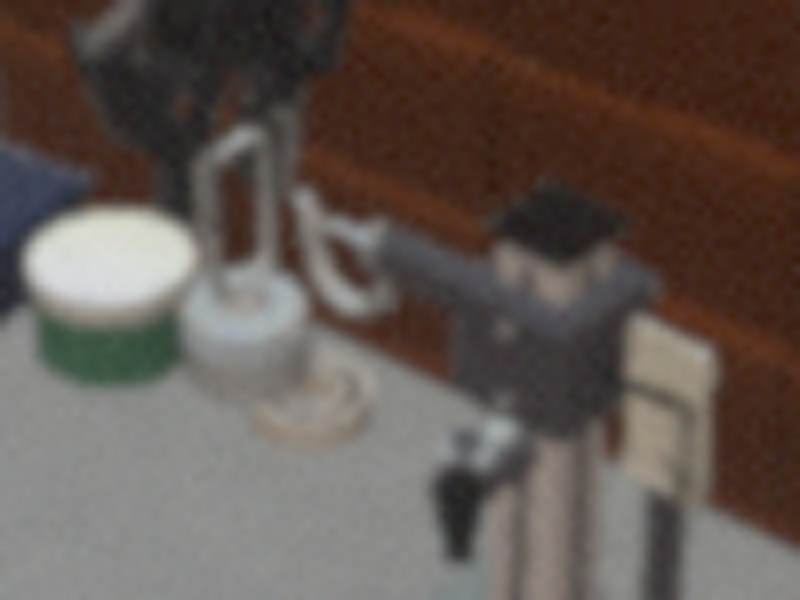

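The scene shows the held link at (245,200) in the crop, upright and in front of the hook tip at (303,195). The tip's height falls within the link's opening. Moving over the tip.

Emit:
{"api": "send_rows", "payload": {"offset": [[-10,0,0],[-22,0,0],[-34,0,0],[-44,0,0],[-50,0,0]], "roll": [0,0,0,0,0]}}

```text
clock: 4.2
position: [0.5369, -0.0606, 0.158]
ee_rot: [0.736, 0.677, -0.0, 0.0]
ft_force: [-0.5, -0.4, -4.0]
grip_width: 0.374
```

```bash
python3 - <<'E'
from h import *
a,dd,pp=grab('scene','c4'); im,d,p=grab('wrist','w4');  R=tool([0.537,-.060,.158],85.2)
o=monitor.get_obs()['position']
C=cloud(d,p); m=(d>0)&(abs(C[...,0]-o[0])<.012)&(abs(C[...,1]-o[1]+.005)<.012)&(C[...,2]>.165)&(C[...,2]<.21); P=C[m]; print('bar',m.sum(),P.mean(0),P.min(0),P.max(0),np.percentile(P[:,2],[50,90]))
out=np.zeros((450,800,3),np.uint8); out[:,:400]=cv2.resize(a[145:205,245:298],(400,450),interpolation=cv2.INTER_CUBIC);out[:,400:]=cv2.resize(im[200:335,196:316],(400,450),interpolation=cv2.INTER_CUBIC); cv2.imwrite('pics/c4x.png',out)
E
```

```text
tcp [ 0.537 -0.06   0.158] toolx 85.3deg t=4.30 F=[ 0.2  0.4 -5.6] g=0.373 off [-0. -0. -0.] roll 0.001 (or +-pi)
bar 1260 [ 0.53810633 -0.06594817  0.18735538] [ 0.52504655 -0.0731369   0.16504969] [ 0.5490389  -0.05302268  0.19485775] [0.19148787 0.19356972]
```

View pics/c4x.png

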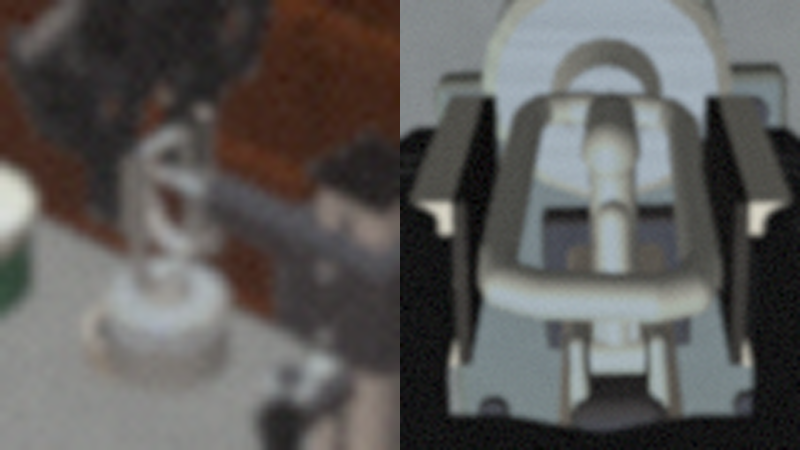

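```bash
python3 - <<'E'
from h import *
im,d,p=load('w4'); C=cloud(d,p)
for v in range(228,310,4): print(v,C[v,258].round(4))
E
```

```text
228 [ 0.5385 -0.0546  0.1553]
232 [ 0.5386 -0.0522  0.1665]
236 [ 0.5388 -0.0484  0.18  ]
240 [ 0.5387 -0.0494  0.182 ]
244 [ 0.5386 -0.0509  0.183 ]
248 [ 0.5385 -0.0522  0.1842]
252 [ 0.5383 -0.0548  0.1827]
256 [ 0.5369 -0.0749  0.1474]
260 [ 0.5377 -0.0624  0.1756]
264 [ 0.5376 -0.0627  0.1789]
268 [ 0.5374 -0.0654  0.1778]
272 [ 0.5372 -0.068   0.1768]
276 [ 0.5371 -0.0693  0.1782]
280 [ 0.5369 -0.0715  0.178 ]
284 [ 0.5374 -0.0646  0.1922]
288 [ 0.5373 -0.0661  0.1929]
292 [ 0.5371 -0.0674  0.1938]
296 [ 0.5369 -0.07    0.1927]
300 [ 0.536  -0.0826  0.1775]
304 [0.5422 0.0044 0.3012]
308 [ 0.5357 -0.0861  0.1789]
```

The wrist view shows the link's bar at (600,290) in the crop, lying over the gate between the tip (610,130) and the shank, and centred on the hook. Bar is about 7 mm from the seat towards the tip. Pressing down.

Emit:
{"api": "send_rows", "payload": {"offset": [[0,0,8],[0,0,15],[0,0,22],[0,0,27],[0,0,31]], "roll": [0,0,0,0,0], "newtons": 80}}

```text
clock: 4.72
position: [0.5369, -0.0578, 0.1258]
ee_rot: [0.735, 0.679, -0.001, -0.0]
ft_force: [-0.1, -1.6, -3.4]
grip_width: 0.368
```

Emit:
{"api": "send_rows", "payload": {"offset": [[0,0,3],[0,0,6],[0,0,6],[0,0,6],[0,0,6]], "roll": [0,0,0,0,0]}}

```text
clock: 5.13
position: [0.5374, -0.0601, 0.1209]
ee_rot: [0.735, 0.678, -0.0, 0.001]
ft_force: [1.3, -6.3, -3.1]
grip_width: 0.367
```

```bash
python3 - <<'E'
from h import *
im,d,p=grab('wrist','w5'); tool()
C=cloud(d,p)
for v in range(236,324,4): print(v,C[v,256].round(4))
cv2.imwrite('pics/c5x.png',cv2.resize(im[200:335,186:326],(560,540),interpolation=cv2.INTER_CUBIC))
E
```

```text
tcp [ 0.5374 -0.0601  0.1208] toolx 85.3deg t=5.18 F=[ 1.  -7.4 -1.5] g=0.369
236 [ 0.5368 -0.0685  0.094 ]
240 [ 0.5364 -0.0732  0.0896]
244 [ 0.5359 -0.0787  0.0837]
248 [ 0.5357 -0.0824  0.0821]
252 [ 0.5354 -0.0849  0.0829]
256 [ 0.5351 -0.0887  0.0813]
260 [ 0.5322 -0.1257  0.0174]
264 [ 0.5377 -0.0552  0.1531]
268 [ 0.5379 -0.0535  0.1593]
272 [ 0.5379 -0.0527  0.1638]
276 [ 0.538  -0.0519  0.1679]
280 [ 0.5379 -0.0525  0.1697]
284 [ 0.5382 -0.0487  0.1782]
288 [ 0.5382 -0.0486  0.1806]
292 [ 0.5381 -0.0497  0.1811]
296 [ 0.5381 -0.0504  0.1822]
300 [ 0.538  -0.0518  0.1824]
304 [ 0.5379 -0.0525  0.1834]
308 [ 0.5377 -0.0548  0.1822]
312 [ 0.5355 -0.0822  0.1482]
316 [ 0.5371 -0.0629  0.1757]
320 [ 0.537  -0.0635  0.177 ]
```

View pics/c5x.png

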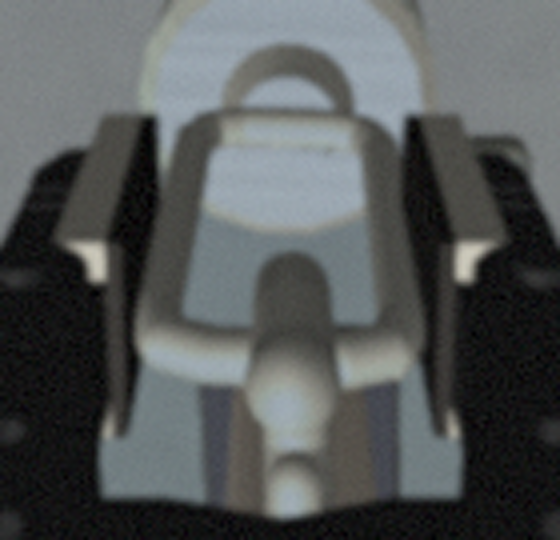

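The wrist view shows the bar at (280,350) in the crop, behind and below the tip ball at (290,380). The gate is back at its shut height (z 0.177). Easing off the side force, then releasing.

Emit:
{"api": "send_rows", "payload": {"offset": [[-1,0,1],[-3,0,2],[-3,0,2],[-3,0,2],[-3,0,2]], "roll": [0,0,0,0,0]}}

```text
clock: 5.6
position: [0.5368, -0.0622, 0.1186]
ee_rot: [0.735, 0.678, -0.0, 0.0]
ft_force: [1.6, -5.5, -3.2]
grip_width: 0.366
```

Emit:
{"api": "send_rows", "payload": {"offset": [[0,0,0],[0,0,0],[0,0,0],[0,0,0],[0,0,0]], "roll": [0,0,0,0,0], "jaw": 0.75}}

```text
clock: 6.02
position: [0.5371, -0.0608, 0.1189]
ee_rot: [0.735, 0.678, 0.0, -0.0]
ft_force: [-0.2, -1.0, -0.8]
grip_width: 0.751
```

```bash
python3 - <<'E'
from h import *
tool(); im,d,p=grab('wrist','w6')
C=cloud(d,p)
for v in range(264,330,6): print(v,[C[v,u].round(3).tolist() for u in (235,256)])
E
```

```text
tcp [ 0.5371 -0.0608  0.1189] toolx 85.4deg t=6.02 F=[-0.2 -1.  -0.8] g=0.751
264 [[0.512, -0.128, 0.017], [0.537, -0.055, 0.152]]
270 [[0.512, -0.134, 0.017], [0.538, -0.053, 0.16]]
276 [[0.511, -0.141, 0.016], [0.538, -0.053, 0.166]]
282 [[0.511, -0.147, 0.016], [0.538, -0.052, 0.171]]
288 [[0.528, -0.067, 0.151], [0.538, -0.049, 0.18]]
294 [[0.528, -0.068, 0.153], [0.538, -0.05, 0.181]]
300 [[0.509, -0.166, 0.017], [0.538, -0.051, 0.182]]
306 [[0.508, -0.172, 0.018], [0.538, -0.053, 0.182]]
312 [[0.507, -0.179, 0.017], [0.535, -0.081, 0.148]]
318 [[0.507, -0.186, 0.017], [0.537, -0.062, 0.176]]
324 [[0.506, -0.193, 0.016], [0.537, -0.064, 0.177]]
```

Emit:
{"api": "send_rows", "payload": {"offset": [[0,0,-8],[0,0,-25],[0,0,-50],[0,0,-85],[0,0,-120]], "roll": [0,0,0,0,0]}}

```text
clock: 6.48
position: [0.5364, -0.0613, 0.2405]
ee_rot: [0.735, 0.678, -0.0, -0.0]
ft_force: [1.8, 0.7, -0.2]
grip_width: 0.748
```

```bash
python3 - <<'E'
from h import *
R=tool([.42,-.12,.27],85.2)
a,d,p=load('scene0')
for z in(.155,.165,.177): print(plane(282.5,203.7,z,p))
E
```

```text
tcp [ 0.5364 -0.0613  0.2405] toolx 85.4deg t=6.48 F=[ 1.8  0.7 -0.2] g=0.748 off [ -67.9 -111.3  -29.4] roll 0.003 (or +-pi)
[ 0.45368132 -0.19110595  0.155     ]
[ 0.44360869 -0.1987015   0.165     ]
[ 0.43152153 -0.20781616  0.177     ]
```

Emit:
{"api": "send_rows", "payload": {"offset": [[-5,-30,-10],[-20,-60,-20],[-40,-85,-30],[-68,-111,-30],[-68,-111,-30]], "roll": [0,0,0,0,0], "jaw": 0}}

```text
clock: 6.9
position: [0.4174, -0.125, 0.2704]
ee_rot: [0.737, 0.676, 0.002, 0.0]
ft_force: [-0.4, -0.1, 0.3]
grip_width: 0.037
```

```bash
python3 - <<'E'
from h import *
tool([.42,-.12,.27]); im,d,p=grab('wrist','w7'); b,e,q=grab('side','s7'); a,dd,pp=grab('scene','c7'); tool()
C=cloud(d,p)
m=(d>0)&(C[...,0]>.40)&(C[...,0]<.50)&(C[...,1]>-.26)&(C[...,1]<-.10)&(C[...,2]>.172)&(C[...,2]<.187); P=C[m]; print('knob',m.sum(),P.mean(0),P.min(0),P.max(0))
C2=cloud(e,q)
m=(e>0)&(abs(C2[...,0]-.536)<.035)&(abs(C2[...,1]+.073)<.04)&(C2[...,2]>.04)&(C2[...,2]<.2); P=C2[m]; print('weight side',m.sum(),P.min(0),P.max(0),P.mean(0))
out=np.zeros((600,800,3),np.uint8); out[:300,:400]=im[80:380,60:460]; out[:300,400:]=cv2.resize(a[135:225,225:345],(400,300),interpolation=cv2.INTER_CUBIC); out[300:,:400]=cv2.resize(b[145:220,220:320],(400,300),interpolation=cv2.INTER_CUBIC); cv2.imwrite('pics/c7x.png',out)
E
```

```text
tcp [ 0.4174 -0.125   0.2704] toolx 85.0deg t=6.90 F=[-0.4 -0.1  0.3] g=0.037 off [5.2 2.1 0.4]
tcp [ 0.421  -0.1201  0.2695] toolx 85.4deg t=7.05 F=[0.2 0.6 0. ] g=0.001
knob 71 [ 0.44929682 -0.19236046  0.1766467 ] [ 0.44428204 -0.19920357  0.17212077] [ 0.45300758 -0.18839394  0.17989264]
weight side 408 [ 0.5140704  -0.11273176  0.04670395] [ 0.56225244 -0.0421395   0.18657829] [ 0.53660856 -0.06473091  0.10719486]
```

View pics/c7x.png

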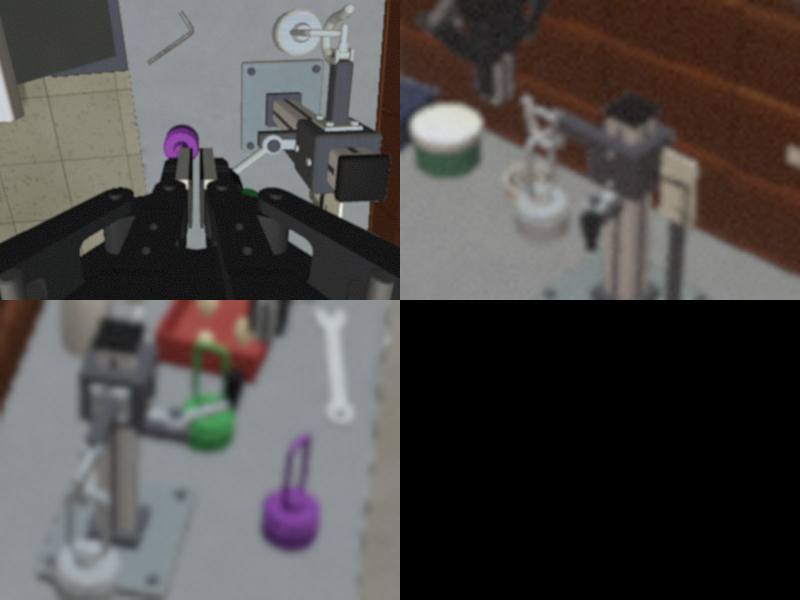

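The weight hangs in the hook in both views, at scene crop (540,205) and side crop (88,560). The lever's pin is at wrist crop (275,145) and its knob is partly hidden by the fingers. I'll triangulate the knob.

```bash
python3 - <<'E'
from h import *
_,e,q=load('s7'); _,d,p=load('w7')
print('knob side',plane(278.3,166,.166,q)); print('pivot wrist',plane(335,225,.156,p),cloud(d,p)[225,335])
im,d0,pp=load('c7')
print('knob scene',plane(225+190/400*120,135+232/300*90,.166,pp))
tool([.425,-.235,.27],85.2)
E
```

```text
knob side [ 0.44444109 -0.19597867  0.166     ]
pivot wrist [ 0.4878573  -0.16657273  0.156     ] [ 0.48803275 -0.16686024  0.15530597]
knob scene [ 0.43876607 -0.20076481  0.166     ]
tcp [ 0.421  -0.1201  0.2695] toolx 85.4deg t=7.05 F=[0.2 0.6 0. ] g=0.001 off [-114.2   13.2   -0.6] roll 0.003 (or +-pi)
```

Emit:
{"api": "send_rows", "payload": {"offset": [[-30,6,0],[-70,15,0],[-110,24,0],[-110,24,35],[-110,24,70]], "roll": [0,0,0,0,0]}}

```text
clock: 7.47
position: [0.4376, -0.234, 0.1992]
ee_rot: [0.736, 0.677, 0.0, 0.002]
ft_force: [0.7, 0.7, -1.6]
grip_width: -0.002
```

Emit:
{"api": "send_rows", "payload": {"offset": [[0,0,20],[0,0,34],[0,0,34],[0,0,34],[0,0,34]], "roll": [0,0,0,0,0]}}

```text
clock: 7.88
position: [0.437, -0.2316, 0.1658]
ee_rot: [0.735, 0.679, 0.0, 0.001]
ft_force: [0.6, -0.4, 0.5]
grip_width: -0.003
```

```bash
python3 - <<'E'
from h import *
tool([.436,-.153,.165]); a,d,p=grab('scene','c8'); b,e,q=grab('side','s8'); tool()
C=cloud(e,q)
m=(e>0)&(C[...,0]>.41)&(C[...,0]<.48)&(C[...,1]>-.26)&(C[...,1]<-.10)&(C[...,2]>.16)&(C[...,2]<.185)&(b.max(2)<70); P=C[m]; print('knob',m.sum(),P.mean(0),P.min(0),P.max(0))
E
```

```text
tcp [ 0.437  -0.2316  0.1658] toolx 85.5deg t=7.88 F=[ 0.6 -0.4  0.5] g=-0.003 off [78.3 -7.2  0.7]
tcp [ 0.437  -0.2317  0.166 ] toolx 85.4deg t=7.98 F=[-0.3  0.2 -0. ] g=-0.001
knob 36 [ 0.44364553 -0.19498789  0.17469626] [ 0.42489237 -0.22712442  0.16145981] [ 0.45253232 -0.18685867  0.18498173]
```

Emit:
{"api": "send_rows", "payload": {"offset": [[12,-1,0],[25,-2,0],[38,-4,0],[50,-5,0],[60,-6,0]], "roll": [0,0,0,0,0]}}

```text
clock: 8.4
position: [0.4347, -0.1715, 0.1656]
ee_rot: [0.735, 0.678, 0.0, 0.0]
ft_force: [0.8, -2.6, -1.4]
grip_width: 0.004
```

Emit:
{"api": "send_rows", "payload": {"offset": [[5,0,0],[9,0,0],[13,0,0],[17,0,0],[20,0,0]], "roll": [0,0,0,0,0]}}

```text
clock: 8.82
position: [0.4367, -0.1512, 0.165]
ee_rot: [0.735, 0.678, 0.0, 0.0]
ft_force: [-0.2, -0.7, -0.9]
grip_width: 0.002
```

```bash
python3 - <<'E'
from h import *
tool(); a,d,p=grab('scene','c9'); b,e,q=grab('side','s9'); tool()
out=np.zeros((300,800,3),np.uint8); out[:,400:]=cv2.resize(a[135:225,225:345],(400,300),interpolation=cv2.INTER_CUBIC); out[:,:400]=cv2.resize(b[145:220,220:320],(400,300),interpolation=cv2.INTER_CUBIC); cv2.imwrite('pics/c9x.png',out)
E
```

```text
tcp [ 0.4367 -0.1512  0.165 ] toolx 85.4deg t=8.82 F=[-0.2 -0.7 -0.9] g=0.002
tcp [ 0.4365 -0.1511  0.1648] toolx 85.4deg t=8.92 F=[-1.  -0.8 -0.4] g=-0.001
```

View pics/c9x.png

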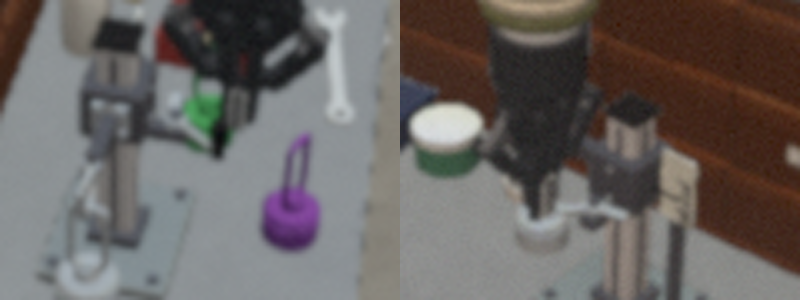

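The side view shows the knob at crop (218,140), swung to the left front, with no stop force felt yet. I'll push on in small steps until the stop shows.

```bash
python3 - <<'E'
from h import *
b,e,q=load('s9'); k=plane(274.5,180,.166,q); print(k); b0,e0,q0=load('s7')
C0,C1=cloud(e0,q0),cloud(e,q)
for C,d in((C0,e0),(C1,e)):
    m=(d>0)&(abs(C[...,0]-.532)<.03)&(C[...,1]>-.135)&(C[...,1]<-.10)&(C[...,2]>.13)&(C[...,2]<.2); print('arm z',np.percentile(C[m][:,2],90))
piv=np.array([.484,-.165]); a=lambda x:np.arctan2(*(x[:2]-piv)[::-1]); print('angle',(a(np.array([.445,-.197]))-a(k))%(2*np.pi))
E
```

```text
[ 0.44644924 -0.12719573  0.166     ]
arm z 0.1852317017597389
arm z 0.16970705620528212
angle 1.4758865618597774
```

Emit:
{"api": "send_rows", "payload": {"offset": [[2,0,0],[4,0,0],[6,0,0],[6,0,0],[6,0,0]], "roll": [0,0,0,0,0]}}

```text
clock: 9.33
position: [0.4359, -0.1484, 0.1648]
ee_rot: [0.736, 0.677, -0.002, 0.001]
ft_force: [-4.4, -12.4, 1.7]
grip_width: -0.001
```

The arm has sunk about 16 mm, and the 12 N shows the lever is at its stop. Backing off and up.

Emit:
{"api": "send_rows", "payload": {"offset": [[-8,0,0],[-25,0,0],[-40,0,0],[-40,0,-30],[-40,0,-70]], "roll": [0,0,0,0,0]}}

```text
clock: 9.75
position: [0.4317, -0.1857, 0.2333]
ee_rot: [0.736, 0.678, -0.002, -0.002]
ft_force: [1.5, 1.1, -0.4]
grip_width: 0.003
```

Emit:
{"api": "send_rows", "payload": {"offset": [[0,-20,-30],[0,-60,-40],[0,-80,-40],[0,-80,-40],[0,-80,-40]], "roll": [0,0,0,0,0]}}

```text
clock: 10.17
position: [0.3538, -0.1788, 0.2752]
ee_rot: [0.735, 0.678, 0.002, 0.0]
ft_force: [0.4, -0.3, -0.5]
grip_width: 0.001
```

```bash
python3 - <<'E'
from h import *
def arm(e,q):
    C=cloud(e,q); m=(e>0)&(abs(C[...,0]-.532)<.03)&(C[...,1]>-.135)&(C[...,1]<-.10)&(C[...,2]>.13)&(C[...,2]<.2); return np.percentile(C[m][:,2],90)
b,e,q=grab('side','s10'); a,d,p=grab('scene','c10'); b2,e2,q2=grab('side','s11'); tool()
print('arm before',arm(*load('s7')[1:]),'now',arm(e,q),arm(e2,q2),'pixel change',np.abs(b.astype(int)-b2)[145:220,220:320].mean())
out=np.zeros((450,800,3),np.uint8); out[:,400:]=cv2.resize(a[145:205,247:300],(400,450),interpolation=cv2.INTER_CUBIC); out[:,:400]=cv2.resize(b[145:225,220:291],(400,450),interpolation=cv2.INTER_CUBIC); cv2.imwrite('pics/c10x.png',out)
E
```

```text
tcp [ 0.3545 -0.1788  0.2746] toolx 85.4deg t=10.32 F=[-0.5 -0.7  0.2] g=-0.000
arm before 0.1852317017597389 now 0.16849525497421894 0.16864066920396226 pixel change 0.8573333333333333
```

View pics/c10x.png

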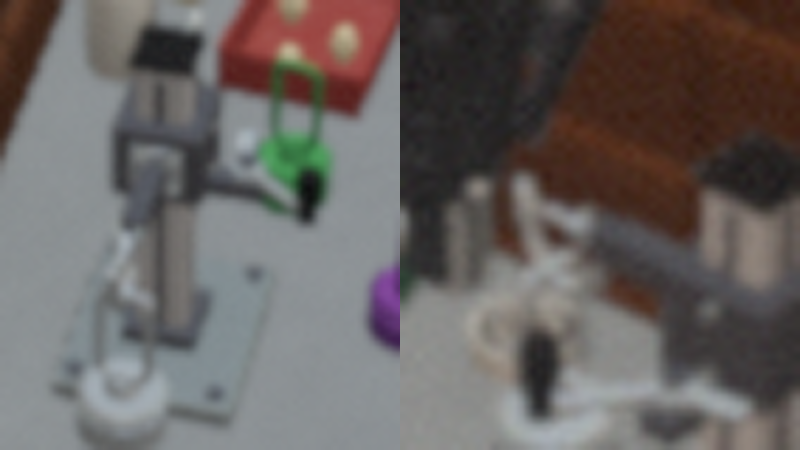

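The weight hangs upright and still in the hook, at side crop (120,400). The gate is shut and the lever is at the left front, with its knob at side crop (308,195). The arm has sunk about 17 mm. Handing in.

```bash
python3 - <<'E'
from h import *
print(manip.hand_in())
E
```

```text
the job is handed in; nothing more can be done
None
```

The larger weight hangs in the snap hook and the scale has taken it. I pressed its link past the gate while the scale was locked, let go, then pushed the arrest lever to its stop and backed the arm clear.

- **Hanging:** before I let go, wrist depth showed the gate back at its shut height with the bar beneath it. Right after release the bar sat at seat height.
- **Lever:** it met its stop with about 12 N. The camera put its swing at roughly 1.48 rad against a stop of 1.35 rad, so that estimate is about 0.1 rad off.
- **Scale:** the arm sank about 17 mm. Two pictures 0.1 s apart showed the weight still and upright, and the tool force read about zero.
- **Not confirmed:** I could not read the gate angle directly at the end. It looked shut in the last blurry side and scene pictures. I did not re-measure the smaller weight or the other things, but no move came near them.

I handed in at about 10.3 s on the robot's clock, after viewing 12 pictures, two over the budget of 10. The hand-in gives no verdict.

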